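Shut and lock the dust extractor's filter cover

TASK

The filter in the dust extractor head has been changed: swing its filter cover down shut, then press the wing knob of the quarter-turn stud in, feeling for its slot, and turn it clockwise a quarter turn until it springs up into its catch and is locked. Do not force it, and leave everything else where it lies.

Things in the scene. Friction and masses are not known exactly. Their poses are not given: they have to be found in the camera images.
- extractor: dust extractor's motor head, 356 x 398 mm, 190 mm high, teal sides, dark deck, fixed upright on the bench, without its tank. Origin: centre of its underside; z up; -x is the side with the filter bay (roughly towards the robot), y runs along the cover's hinge. A carrying handle rises 35 mm above the rear deck, 130 mm behind the hinge.
- hinge_mid (a point): middle of the cover's hinge line: 20 mm to +x of the extractor's origin and 190 mm above the bench; the axes are the extractor's. The cover is a plain grey flat panel 192 mm from hinge to free edge, 262 mm wide, 12 mm thick; shut, its underside is 190 mm and its top face 202 mm above the bench.
- cover (a joint): hinge of the filter cover, rad: 0 = shut, lying flat; it grows as the free edge (on the extractor's -x side) swings up. The hinge is stiff: the cover stays where it is left, and a push of 1 to 6 N near the free edge moves it.
- cover_left (a point): point on the cover's upper (outer) face, 172 mm from the hinge line (20 mm in from the free edge), 75 mm to the extractor's +y of the middle: a clear place to push the cover down. Its axes are the cover's: z out of the upper face, -x from the hinge to the free edge.
- cover_right (a point): the same on the other side, 75 mm to the extractor's -y of the middle
- wing (a point): centre of the wing of the black wing knob on the quarter-turn stud: an upright rib 44 mm long (its x), 12 mm thick (its y), 22 mm tall (its z), on a round skirt 46 mm across and 5 mm thick. It stands on the cover's centre line, 138 mm from the hinge; with the stud out, the rib's top is 43 mm, its foot 21 mm and the skirt's underside 16 mm above the cover's top face.
- stud_push (a joint): how far the sprung stud is pressed in, m: 0 = out, at rest. The spring pushes back with 3 N at 0 and 0.7 N more per mm. At 1 to 3 mm the pin on its foot lands on the receptacle's plate, unless it lies over the slot, where it goes on down; from 12 mm it is under the plate and free to turn; at 12.5 to 14.5 mm it meets the bottom. Locked, it stands at 7 to 9 mm.
- stud_turn (a joint): turn of the wing knob, rad, growing clockwise seen from above; 0 = wing along the extractor's x. It turns easily from -1.0 to 2.4 while the stud is out and stays where it is left. In the slot and pressed down under the plate it turns only clockwise, until the pin meets a wall about a quarter turn (1.6 rad) from the slot; let up there, within 0.12 rad of the wall, it springs up into its pocket: locked.
- stud_foot (a point): centre of the stud's square cross pin, 4 x 4 x 29 mm, in line with the wing, 50 mm below the wing's centre; hidden by the shut cover. The receptacle under it floats: its slot may lie anywhere from -0.45 to 0.45 rad on the stud's turn and takes the pin within 0.08 rad, so it is found by feel. It bends if pressed or wrung with over 60 N (0.6 N m). Let go half-way round, the pin stays under the plate; in the slot it springs out.
- tape_mid (a point): a roll of tape, 80 mm across and 25 mm high, lying on the rear deck of the extractor, behind the hinge; its centre. To be left alone.
- bit_box: a flat black box of screwdriver bits, 60 x 90 x 22 mm, on the rear deck; centre of its underside. To be left alone.
- spray_can_mid (a point): a spray can, 65 mm across and 210 mm high, standing on the bench to the robot's left; its centre. To be left alone.
- foam_can_mid (a point): a second spray can, 65 mm across and 190 mm high, near the first; its centre. To be left alone.
- battery: a black battery pack, 115 x 75 x 65 mm, on the bench to the right; centre of its underside. To be left alone.
- screwdriver: a screwdriver 210 mm long lying on the bench to the left. To be left alone.
- old_filter: the old flat filter, 104 x 236 x 34 mm, lying on the bench to the right; centre of its underside. To be left alone.

How it is judged:
By the outcome, as a careful person would: the job done as asked, in the order asked, and still so for the second after the job is handed in, with the robot touching nothing.
It also fails if it takes over 70 s, if anything falls off the work surface, if the arm or the gripper's body presses on something with over 40 N, if the wrist force passes 120 N, or if a joint passes its speed limit or range.

ROBOT

A 6-joint arm with a two-finger parallel gripper is mounted at the origin on the work surface. World frame = base frame: x ahead of the robot, y to its left, z up, the work surface at z = 0. Lengths are in m, angles in degrees, forces in N, time in s.
With the tool pointing down it reaches from about 0.25 to 0.725 m from the base axis. Payload 9.7 kg.
Tool frame: the origin (TCP) lies at the very end of the fingers, on their centre line; the grasp point (between the pads) lies tcp_to_grasp behind it (tcp_to_grasp is the distance from the TCP to the grasp point, in m); z points along the fingers, y is the direction in which the jaws open and shut (so a half turn about z gives the same grasp; the last joint's range is limited). The gripper opens to 85 mm and grips with 20 to 120 N. Pads are 22 mm wide; open, the fingers measure 114 mm over their backs; the gripper's body (76 mm by 85 mm) begins 54 mm behind the grasp point. The pads swing forward as they close: fully open they stand 13 mm farther back than shut.
Start: joints at [75.917, 4.979, 10.078, 95.1, 0, 90], TCP at [0.134, 0.533, 0.203] pointing down, gripper open.
Joint ranges: [-179.16, 179.16], [-48.56, 103.87], [-65.8, 70.77], [-126.05, 130.52], [-82.76, 87.17], [-180, 180]. Speed limits (degrees/s): [127.2, 127.2, 147.25, 180, 180, 180].

INTERFACE

Orientations are given as [roll, pitch, yaw] about the fixed x, y, z axes, in that order (R = Rz(yaw) Ry(pitch) Rx(roll)).
In Python, from workcell import * gives the robot as it stands. The module is installed in compiled form; this text tells all that it offers.
- The arm moves only by the shell command python3 -m pendant 'ROWS' [FORCE]. ROWS is JSON, a list of rows, each a list of 3 entries, a list of its own where there are three numbers: the opening in per cent of the stroke, from 0 (shut) to 100 (fully open), then the shift along the world's x, y, z in mm, then the turn, a rotation vector about the world's x, y, z in degrees. A call has 1 to 20 rows; each row is the pose to reach, as a shift and turn from the pose measured when the call began; what a row does not reach only later rows make up. A row lasts 1/8 s, in which the tool goes at most 62.5 mm and 10.7 degrees, less where a joint would pass 70% of its speed; a pose out of reach is approached as far as the arm can. A call with a gripper value outside its range is refused whole. The fingers move at their own pace and stop on an object; FORCE is the grip in N (left out, the last holds). Time passes only in rows, so rows that repeat a pose let the fingers close. It gives the time, the measured TCP pose, the force and the opening at its end, in the units of the state.
- get_obs(): the state, without advancing time (a new reading comes with each control period).
- camera(name): name is "scene" or "top" or "wrist"; returns a dict with "img" (480x640x3 uint8, red, green, blue), "fx", "fy", "cx", "cy" (pixels), "k1" (the pictures are not rectified: a ray, as slopes to the right and down, at radius r is drawn at 1 + k1 r^2 times it, then the intrinsics apply), "cam_to_world" (4x4, takes a point from camera to world coordinates); the wrist camera has in their place "T_tool_cam" (4x4, takes a point from camera to tool coordinates, whose origin is the TCP and whose axes are the flange's). Camera axes: x right, y down, z forward; pixel columns grow to the right and rows downward; lengths in m; the calibration is good to about 2 mm. A picture is of the moment at which its call begins: read the wrist's pose just before it. There is no depth.
- job_done(): hands the job in, once; it reports no verdict.
Trained networks look in a picture, given as the dict that the camera call returned (one of the last four; its "shot" number tells which), for a name from the list of things; names that differ only in an ending like _2 or _b are one class to them, and where a whole thing is asked for, a point or a joint stands for the part that bears it (a point fixed in the world has none). Each returns a list of dicts, best first, with "confidence" (0 to 1); they miss things now and then, are a little off and sometimes report something else, mostly with a low value. They report only what shows in the picture. A call takes as long as a camera call.
- regions_of(picture, label): "region" (480x640 bool, what is visible of it).
- pinpoint(picture, label): "position" ([x, y, z] in m, in world coordinates, good to about 4 mm: a listed point, or the origin of a listed thing).
The state is a dict: "time": time; "q": joint angles; "qd": joint speeds; "joint_efforts": joint torques, N m; "ee_pos": TCP position; "tcp_rot": TCP orientation; "wrist_force": force on the tool from outside, world axes, zero at the start; "torque": the same for the moment, N m; "opening": finger opening in m.
Only numpy, scipy, OpenCV 4.12 (cv2) and the standard library are available. Lean on these libraries where they do the work, as an engineer would, in place of code of your own. Each camera call takes 0.05 s, during which the arm holds its last target. There are 200 camera calls.

## Working session

There is one attempt and no reset: what is moved stays moved. The work goes in short steps, Python scripts to look and compute and a shell command to move; the robot and the scene stay as the last step left them, time stands still between calls to the robot, and variables do not carry over. Pictures are saved under pics/ and viewed, about 8 in all and at most 12, crops included, and the job is handed in when it is done.

```bash
mkdir -p pics; cat > h.py <<'E'
from workcell import *
import numpy as np, cv2
from scipy.spatial.transform import Rotation as R
def save(p,n,crop=None):
    im=p["img"][:,:,::-1]
    if crop: x0,y0,x1,y1,s=crop; im=cv2.resize(im[y0:y1,x0:x1],None,fx=s,fy=s)
    cv2.imwrite("pics/"+n,im)
E
python3 - <<'E'
from h import *
o=get_obs(); print({k:np.round(v,3) if not isinstance(v,dict) else v for k,v in o.items()})
s=camera("scene"); t=camera("top")
im=np.vstack([cv2.resize(s["img"],(400,300)),cv2.resize(t["img"],(400,300))])
cv2.imwrite("pics/a.png",np.hstack([cv2.resize(s["img"],(400,300)),cv2.resize(t["img"],(400,300))])[:,:,::-1])
save(s,"s.png")
for n in ["extractor","hinge_mid","cover_left","cover_right","wing","stud_foot","tape_mid","bit_box","spray_can_mid","foam_can_mid","battery","screwdriver","old_filter"]:
    for p,l in((s,"s"),(t,"t")):
        r=pinpoint(p,n)[:2]
        print(n,l,[(np.round(d["position"],3).tolist(),round(d["confidence"],2)) for d in r])
E
```

```text
{'time': np.float64(0.0), 'q': array([75.916,  5.01 , 10.035, 95.097, -0.   , 90.001]), 'qd': array([-0.028, -0.03 , -0.072,  0.051, -0.02 ,  0.04 ]), 'joint_efforts': array([-1.0000e-03, -5.2039e+01,  4.6480e+01,  1.7000e-02, -0.0000e+00,
       -0.0000e+00]), 'ee_pos': array([0.134, 0.533, 0.202]), 'tcp_rot': array([-179.928,    0.   ,  165.916]), 'wrist_force': array([ 0.886, -0.182,  0.366]), 'torque': array([-0.043,  0.049, -0.018]), 'opening': np.float64(0.085)}
extractor s []
extractor t []
hinge_mid s [([0.666, 0.071, 0.191], 0.6)]
hinge_mid t [([0.667, 0.072, 0.193], 0.72)]
cover_left s [([0.538, 0.136, 0.309], 0.87)]
cover_left t [([0.536, 0.133, 0.314], 0.81), ([0.363, 0.315, 0.002], 0.41)]
cover_right s [([0.555, -0.016, 0.314], 0.78)]
cover_right t [([0.558, -0.015, 0.314], 0.57)]
wing s []
wing t [([0.59, 0.063, 0.314], 0.85)]
stud_foot s [([0.56, 0.062, 0.278], 0.77)]
stud_foot t [([0.557, 0.063, 0.278], 0.63), ([0.362, 0.314, 0.003], 0.34)]
tape_mid s [([0.726, 0.195, 0.203], 0.83)]
tape_mid t [([0.754, -0.047, 0.191], 0.72), ([0.725, 0.19, 0.201], 0.62)]
bit_box s [([0.755, -0.043, 0.192], 0.71)]
bit_box t [([0.756, -0.046, 0.189], 0.64)]
spray_can_mid s [([0.561, 0.063, 0.279], 0.71), ([0.464, 0.422, 0.106], 0.64)]
spray_can_mid t [([0.465, 0.426, 0.104], 0.58)]
foam_can_mid s [([0.534, 0.513, 0.087], 0.9), ([0.754, -0.044, 0.192], 0.67)]
foam_can_mid t [([0.532, 0.511, 0.094], 0.76)]
battery s [([0.417, -0.419, -0.001], 0.88)]
battery t [([0.419, -0.421, -0.002], 0.85)]
screwdriver s [([0.356, 0.319, -0.004], 0.55)]
screwdriver t [([0.36, 0.315, 0.002], 0.89)]
old_filter s [([0.657, -0.456, -0.0], 0.63), ([0.591, 0.063, 0.31], 0.34)]
old_filter t []
```

View pics/a.png

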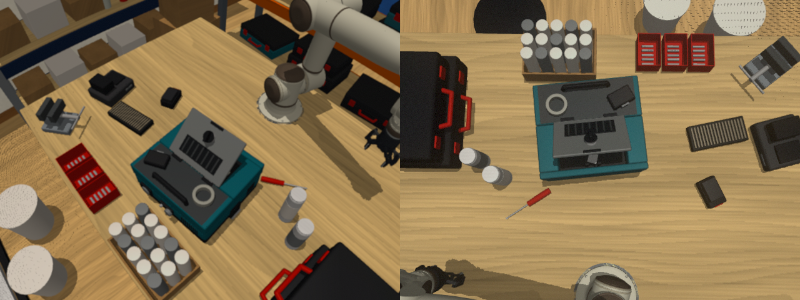

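The scene shows the cover up at about 41° (hinge near (0.667, 0.071), extractor yaw about +7°), with the tape, bit box and handle behind it. I'll raise the tool, then go above cover_left with the fingers shut.

```bash
python3 -m pendant '[[0,[0,0,60],[0,0,0]],[0,[0,0,120],[0,0,0]],[0,[20,-20,180],[0,0,0]],[0,[60,-60,200],[0,0,0]],[0,[100,-100,200],[0,0,5]],[0,[140,-140,200],[0,0,10]],[0,[180,-180,200],[0,0,15]],[0,[220,-220,200],[0,0,21]],[0,[260,-260,200],[0,0,21]],[0,[300,-300,200],[0,0,21]],[0,[340,-340,200],[0,0,21]],[0,[370,-370,200],[0,0,21]],[0,[400,-400,190],[0,0,21]],[0,[400,-400,190],[0,0,21]],[0,[400,-400,190],[0,0,21]]]' 60
python3 - <<'E'
from h import *
import workcell
print([n for n in dir(workcell) if not n.startswith('_')], getattr(workcell,'tcp_to_grasp',None))
o=get_obs(); print(o['q'],o['ee_pos'],o['tcp_rot'],o['wrist_force'])
s=camera("scene");w=camera("wrist");t=camera("top")
for n in ["cover_left","cover_right","wing","hinge_mid"]:
    for p,l in((s,"s"),(t,"t"),(w,"w")):
        r=pinpoint(p,n)[:1]
        print(n,l,[(np.round(d["position"],3).tolist(),round(d["confidence"],2)) for d in r])
save(w,"w1.png")
E
```

```text
time: 3.28
ee_pos: [0.5336, 0.1336, 0.3928]
tcp_rot: [180.0, -0.0, -173.1]
wrist_force: [-0.1, 0.3, 0.2]
opening: 0.0001
['PlanningError', 'camera', 'get_obs', 'job_done', 'pinpoint', 'regions_of', 'tcp_to_grasp'] 0.0187
[1.40456417e+01 1.61012525e+01 4.56278320e+01 1.19534859e+02
 1.38135032e-02 7.15477229e+00] [0.53360939 0.13357329 0.39281117] [ 1.79987325e+02 -9.93535176e-03 -1.73109131e+02] [-0.10231598  0.26221128  0.19280173]
cover_left s [([0.536, 0.137, 0.312], 0.72)]
cover_left t [([0.463, 0.422, 0.105], 0.58)]
cover_left w [([0.534, 0.135, 0.311], 0.57)]
cover_right s [([0.552, -0.019, 0.314], 0.81)]
cover_right t [([0.558, -0.017, 0.315], 0.58)]
cover_right w [([0.555, -0.018, 0.313], 0.71)]
wing s [([0.593, 0.065, 0.312], 0.68)]
wing t [([0.59, 0.063, 0.315], 0.54)]
wing w [([0.591, 0.063, 0.314], 0.9)]
hinge_mid s [([0.666, 0.072, 0.191], 0.9)]
hinge_mid t [([0.667, 0.073, 0.192], 0.59)]
hinge_mid w [([0.663, 0.073, 0.189], 0.89)]
```

View pics/w1.png

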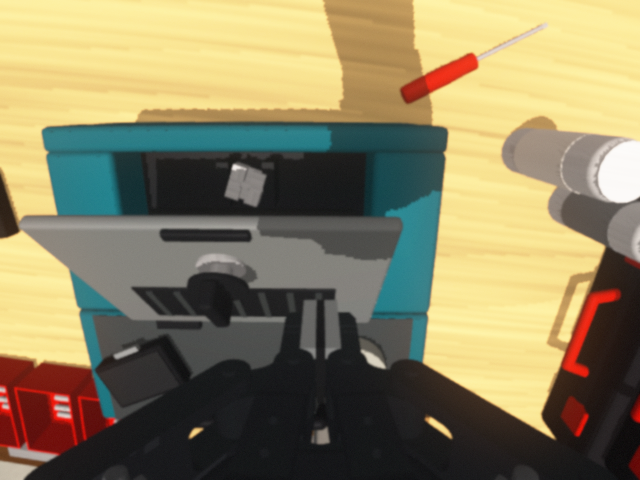

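```bash
python3 -m pendant '[[0,[0,0,-40],[0,0,0]],[0,[0,0,-70],[0,0,0]],[0,[0,0,-82],[0,0,0]],[0,[-10,-1,-94],[0,0,0]],[0,[-19,-3,-107],[0,0,0]],[0,[-26,-4,-120],[0,0,0]],[0,[-33,-6,-133],[0,0,0]],[0,[-38,-7,-147],[0,0,0]],[0,[-43,-8,-161],[0,0,0]],[0,[-46,-8,-171],[0,0,0]],[0,[-47,-9,-181],[0,0,0]],[0,[-48,-9,-187],[0,0,0]],[0,[-48,-9,-190],[0,0,0]],[0,[-48,-9,-190],[0,0,0]]]'
python3 - <<'E'
import cv2
im=cv2.imread('pics/w1.png'); a=cv2.resize(im[140:340,150:290],None,fx=3,fy=3,interpolation=cv2.INTER_CUBIC); cv2.imwrite('pics/w1c.png',a)
E
```

```text
time: 5.78
ee_pos: [0.4859, 0.1244, 0.2025]
tcp_rot: [-180.0, -0.0, -173.1]
wrist_force: [-0.5, 0.4, 0.1]
opening: 0.0001
```

View pics/w1c.png

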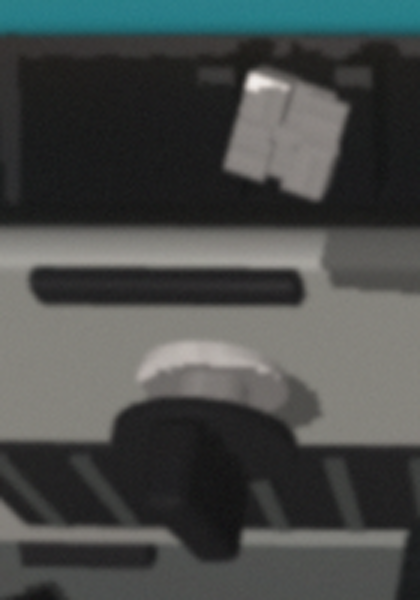

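The slot shows in the crop, turned about 11–15° clockwise from the extractor's x. The cover is down, so next I go above the knob with the jaws open and look.

```bash
python3 -m pendant '[[0,[0,0,20],[0,0,0]],[0,[0,0,70],[0,0,0]],[100,[0,-10,120],[0,0,0]],[100,[0,-40,150],[0,0,0]],[100,[20,-60,160],[0,0,0]],[100,[43,-70,160],[0,0,0]],[100,[43,-70,160],[0,0,0]],[100,[43,-70,160],[0,0,0]]]'
python3 - <<'E'
from h import *
o=get_obs(); print(o['q'],o['ee_pos'],o['tcp_rot'],o['wrist_force'])
s=camera("scene");w=camera("wrist");t=camera("top")
for n in ["cover_left","cover_right","wing","hinge_mid"]:
    for p,l in((s,"s"),(t,"t"),(w,"w")):
        r=pinpoint(p,n)[:1]
        print(n,l,[(np.round(d["position"],3).tolist(),round(d["confidence"],2)) for d in r])
r=regions_of(t,"wing"); 
for d in r[:1]:
    ys,xs=np.where(d["region"]); print(xs.min(),xs.max(),ys.min(),ys.max())
h=cv2.resize(w["img"],(640,480)); x,y=int(xs.mean()),int(ys.mean())
c=cv2.resize(t["img"][y-30:y+30,x-40:x+40],(640,480),interpolation=cv2.INTER_CUBIC)
cv2.imwrite("pics/b.png",cv2.resize(np.hstack([h,c]),(800,300))[:,:,::-1]); save(w,"w2.png")
E
```

```text
time: 6.78
ee_pos: [0.5287, 0.0547, 0.3625]
tcp_rot: [180.0, -0.0, -173.1]
wrist_force: [0.3, 0.6, 0.8]
opening: 0.0853
[ 5.90147496e+00  1.01423204e+01  3.45011428e+01  1.14387807e+02
  4.28248048e-03 -1.00882720e+00] [0.52865341 0.05466833 0.36250068] [ 1.79995208e+02 -2.89050522e-02 -1.73089698e+02] [0.26055926 0.5636191  0.82396732]
cover_left s [([0.491, 0.133, 0.23], 0.6)]
cover_left t [([0.493, 0.127, 0.23], 0.66)]
cover_left w [([0.488, 0.13, 0.23], 0.97)]
cover_right s [([0.504, -0.023, 0.23], 0.69)]
cover_right t [([0.514, -0.021, 0.231], 0.55)]
cover_right w [([0.511, -0.021, 0.233], 0.85)]
wing s [([0.538, 0.057, 0.254], 0.53)]
wing t []
wing w [([0.538, 0.058, 0.255], 0.77)]
hinge_mid s [([0.668, 0.072, 0.194], 0.94)]
hinge_mid t []
hinge_mid w [([0.663, 0.077, 0.19], 0.89)]Traceback (most recent call last):
  File "<stdin>", line 11, in <module>
NameError: name 'xs' is not defined. Did you mean: 's'?
```

```bash
python3 - <<'E'
from h import *
w=camera("wrist");s=camera("scene")
c=s["img"][160:400,200:440]
cv2.imwrite("pics/b.png",np.hstack([cv2.resize(w["img"],(480,360)),cv2.resize(c,(320,360))])[:,:,::-1]); save(w,"w2.png")
E
```

```text
(no output)
```

View pics/b.png

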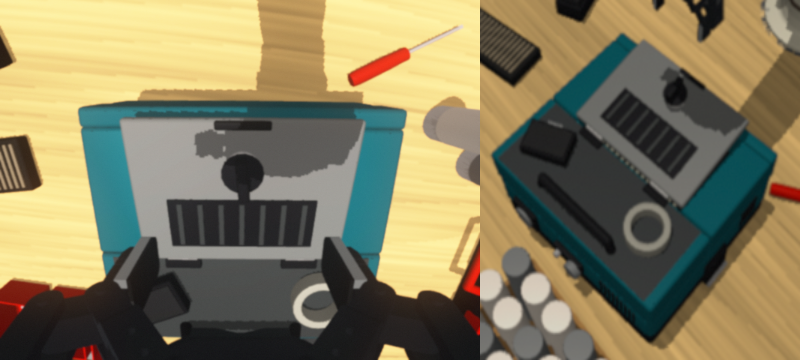

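The wrist view shows the cover still about 9° open (all three views put its free end near z = 0.23), so it sprang or rode back. I'll push it again more slowly and press a little at the bottom.

```bash
python3 -m pendant '[[0,[-20,35,0],[0,0,0]],[0,[-41,71,-20],[0,0,0]],[0,[-41,71,-60],[0,0,0]],[0,[-41,71,-100],[0,0,0]],[0,[-41,71,-120],[0,0,0]],[0,[-41,71,-128],[0,0,0]],[0,[-41,71,-134],[0,0,0]],[0,[-42,70,-140],[0,0,0]],[0,[-42,70,-145],[0,0,0]],[0,[-42,70,-150],[0,0,0]],[0,[-42,70,-154],[0,0,0]],[0,[-43,70,-157],[0,0,0]],[0,[-43,70,-160],[0,0,0]],[0,[-43,70,-162],[0,0,0]],[0,[-43,70,-164],[0,0,0]],[0,[-43,70,-164],[0,0,0]]]'
python3 - <<'E'
from h import *
o=get_obs(); print(o['ee_pos'],o['wrist_force'])
s=camera("scene");w=camera("wrist");t=camera("top")
for n in ["cover_left","cover_right","wing"]:
    for p,l in((s,"s"),(t,"t"),(w,"w")):
        r=pinpoint(p,n)[:1]
        print(n,l,[(np.round(d["position"],3).tolist(),round(d["confidence"],2)) for d in r])
E
```

```text
time: 9.68
ee_pos: [0.4859, 0.1245, 0.1984]
tcp_rot: [-180.0, -0.0, -173.1]
wrist_force: [0.1, 0.7, 0.7]
opening: 0.0
[0.48593984 0.12445079 0.19840019] [0.08313643 0.72627779 0.71373872]
cover_left s [([0.49, 0.131, 0.224], 0.72)]
cover_left t []
cover_left w []
cover_right s [([0.505, -0.024, 0.227], 0.7)]
cover_right t [([0.661, -0.457, 0.001], 0.63)]
cover_right w []
wing s [([0.536, 0.056, 0.249], 0.78)]
wing t [([0.533, 0.054, 0.254], 0.68)]
wing w []
```

```bash
python3 - <<'E'
from h import *
w=camera("wrist");s=camera("scene")
c=s["img"][180:340,280:420]
cv2.imwrite("pics/c.png",np.hstack([cv2.resize(w["img"],(400,300)),cv2.resize(c,(350,300),interpolation=cv2.INTER_CUBIC)])[:,:,::-1])
E
```

```text
(no output)
```

View pics/c.png

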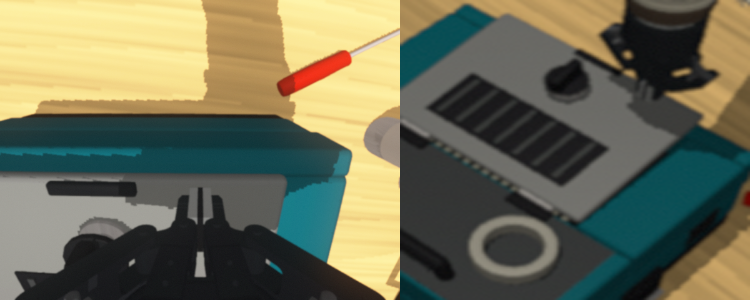

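```bash
python3 -m pendant '[[0,[0,0,-2],[0,0,0]],[0,[0,0,-4],[0,0,0]],[0,[0,0,-6],[0,0,0]],[0,[0,0,-6],[0,0,0]]]'; python3 - <<'E'
from h import *
s=camera("scene")
for n in ["cover_left","cover_right","wing","hinge_mid"]:
    r=pinpoint(s,n)[:1]
    print(n,[(np.round(d["position"],3).tolist(),round(d["confidence"],2)) for d in r])
E
```

```text
time: 10.88
ee_pos: [0.4859, 0.1244, 0.1923]
tcp_rot: [-180.0, -0.0, -173.1]
wrist_force: [0.2, -0.4, -0.1]
opening: 0.0003
cover_left [([0.486, 0.127, 0.218], 0.68)]
cover_right [([0.502, -0.024, 0.224], 0.61)]
wing [([0.659, -0.456, -0.001], 0.6)]
hinge_mid [([0.671, 0.073, 0.193], 0.84)]
```

```bash
python3 -m pendant '[[0,[0,0,-3],[0,0,0]],[0,[0,0,-6],[0,0,0]],[0,[0,0,-9],[0,0,0]],[0,[0,0,-11],[0,0,0]],[0,[0,0,-12],[0,0,0]],[0,[0,0,-12],[0,0,0]]]'; python3 - <<'E'
from h import *
s=camera("scene");t=camera("top")
for n in ["cover_left","cover_right","wing"]:
  for p in (s,t):
    r=pinpoint(p,n)[:1]
    print(n,[(np.round(d["position"],3).tolist(),round(d["confidence"],2)) for d in r])
E
```

```text
time: 11.88
ee_pos: [0.4861, 0.1244, 0.1804]
tcp_rot: [-180.0, -0.0, -173.1]
wrist_force: [-0.9, -0.2, -0.2]
opening: -0.0001
cover_left [([0.486, 0.129, 0.208], 0.67)]
cover_left []
cover_right [([0.5, -0.022, 0.21], 0.97)]
cover_right [([0.513, -0.02, 0.213], 0.97)]
wing [([0.528, 0.054, 0.236], 0.68)]
wing [([0.53, 0.054, 0.24], 0.81)]
```

```bash
python3 -m pendant '[[0,[0,0,-2],[0,0,0]],[0,[0,0,-4],[0,0,0]],[0,[0,0,-5],[0,0,0]],[0,[0,0,-5],[0,0,0]]]';  python3 -m pendant '[[0,[0,0,-1],[0,0,0]],[0,[0,0,-2],[0,0,0]],[0,[0,0,-2],[0,0,0]]]'
```

```text
time: 12.78
ee_pos: [0.486, 0.1244, 0.1753]
tcp_rot: [-180.0, -0.0, -173.1]
wrist_force: [0.6, 0.4, -0.4]
opening: 0.0001
time: 13.15
ee_pos: [0.4861, 0.1244, 0.1734]
tcp_rot: [-180.0, 0.0, -173.1]
wrist_force: [-0.9, -0.7, 2.0]
opening: -0.0002
```

```bash
python3 -m pendant '[[0,[0,0,-1],[0,0,0]],[0,[0,0,-2],[0,0,0]],[0,[0,0,-2],[0,0,0]]]';  python3 -m pendant '[[0,[0,0,-1],[0,0,0]],[0,[0,0,-2],[0,0,0]],[0,[0,0,-2],[0,0,0]]]'; python3 - <<'E'
from h import *
s=camera("scene");t=camera("top")
for n in ["cover_left","cover_right","wing"]:
  for p in (s,t):
    r=pinpoint(p,n)[:1]
    print(n,[(np.round(d["position"],3).tolist(),round(d["confidence"],2)) for d in r])
E
```

```text
time: 13.52
ee_pos: [0.4861, 0.1245, 0.1733]
tcp_rot: [180.0, 0.1, -173.1]
wrist_force: [-4.5, -0.2, 14.1]
opening: 0.0
time: 13.9
ee_pos: [0.4862, 0.1245, 0.1733]
tcp_rot: [180.0, 0.3, -173.1]
wrist_force: [-5.1, -0.4, 14.1]
opening: -0.0
cover_left [([0.485, 0.131, 0.202], 0.93)]
cover_left []
cover_right [([0.503, -0.023, 0.204], 0.97)]
cover_right [([0.51, -0.02, 0.208], 0.6)]
wing [([0.53, 0.057, 0.23], 0.47)]
wing [([0.724, 0.19, 0.201], 0.58)]
```

Contact: 14 N at TCP 0.173, with the networks putting the cover top at 0.202–0.204, so it is shut. The contact lies about 28 mm behind the nominal TCP. I'll back off and check where the fingertips really are in the wrist picture.

```bash
python3 -m pendant '[[0,[0,0,20],[0,0,0]],[0,[0,0,70],[0,0,0]],[0,[0,-10,120],[0,0,0]],[0,[0,-40,150],[0,0,0]],[0,[20,-60,160],[0,0,0]],[0,[43,-70,160],[0,0,0]],[0,[43,-70,160],[0,0,0]]]'
cat >> h.py <<'E'
def proj(p,P):  # tool-frame point in wrist picture
    c=np.linalg.inv(p["T_tool_cam"])@np.r_[P,1]; a=c[:2]/c[2]; a=a*(1+p["k1"]*(a@a)); return np.array([p["fx"]*a[0]+p["cx"],p["fy"]*a[1]+p["cy"]])
def proj_world(p,P,o):
    Rt=R.from_euler('xyz',o['tcp_rot'],degrees=True).as_matrix(); return proj(p,Rt.T@(np.array(P)-o['ee_pos']))
E
python3 - <<'E'
from h import *
o=get_obs(); w=camera("wrist"); s=camera("scene"); t=camera("top")
print(o['ee_pos'],o['tcp_rot'],o['wrist_force'])
for z in (0,-.0187,-.028,-.04): print(z,proj(w,[0,0,z]))
for n in ["cover_left","cover_right","wing"]:
  for p in (s,t,w):
    r=pinpoint(p,n)[:1]
    print(n,[(np.round(d["position"],3).tolist(),round(d["confidence"],2)) for d in r])
save(w,"d.png")
E
```

```text
time: 15.18
ee_pos: [0.5303, 0.0538, 0.3321]
tcp_rot: [180.0, 0.2, -173.2]
wrist_force: [-0.8, 0.4, 0.1]
opening: -0.0
[0.53029339 0.05384013 0.33212065] [ 1.79974345e+02  1.69427629e-01 -1.73166882e+02] [-0.79427622  0.40544128  0.118346  ]
0 [322.1077946  286.34007839]
-0.0187 [322.3379508  304.42886985]
-0.028 [322.4707235  314.87850191]
-0.04 [322.66433109 330.13538562]
cover_left [([0.488, 0.13, 0.202], 0.96)]
cover_left [([0.488, 0.126, 0.203], 0.94)]
cover_left [([0.481, 0.13, 0.199], 0.75)]
cover_right [([0.501, -0.024, 0.202], 0.7)]
cover_right [([0.511, -0.02, 0.205], 0.91)]
cover_right [([0.508, -0.02, 0.204], 0.66)]
wing [([0.526, 0.058, 0.233], 0.66)]
wing [([0.466, 0.425, 0.106], 0.27)]
wing [([0.529, 0.056, 0.234], 0.77)]
```

View pics/d.png

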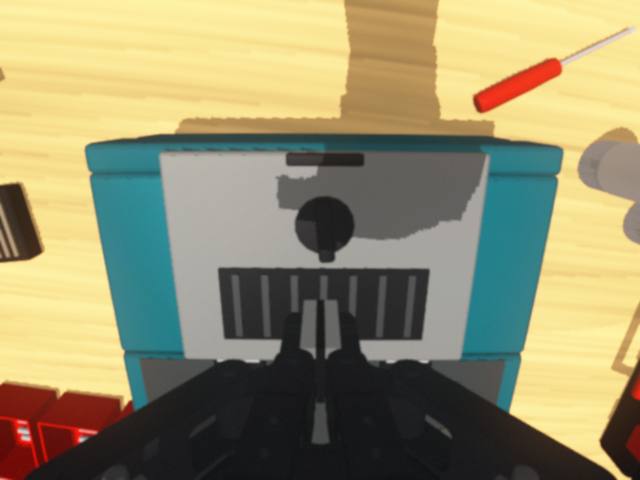

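```bash
python3 - <<'E'
from h import *
o=get_obs(); w=camera("wrist"); print(np.round(w["T_tool_cam"],3).tolist())
for x in (.011,-.011):
  for z in (0,-.0187,-.028,-.04): print(x,z,[proj(w,[x,y,z]).round(0).tolist() for y in (-.01,0,.01)])
# wing rib in picture: overlay candidate rib (top rect) for turns, world
r=pinpoint(w,"wing"); print(r[0]["position"])
c=np.array([.529,.055,.234]); g=7.3
img=w["img"].copy()
for a in (-30,-20,-10,0,10,20,30):
    d=np.array([np.cos(np.radians(g-a)),np.sin(np.radians(g-a)),0])
    print(a,[proj_world(w,c+s*.022*d+[0,0,.011],o).round(0).tolist() for s in (-1,1)])
b=cv2.resize(img[190:280,270:380],None,fx=6,fy=6,interpolation=cv2.INTER_CUBIC); b=cv2.convertScaleAbs(b,alpha=2.5,beta=10)
cv2.imwrite("pics/e.png",b[:,:,::-1])
E
```

```text
[[0.0, -0.947, -0.32, 0.081], [1.0, 0.0, 0.0, -0.001], [-0.0, -0.32, 0.947, -0.171], [0.0, 0.0, 0.0, 1.0]]
0.011 0 [[301.0, 266.0], [322.0, 266.0], [343.0, 266.0]]
0.011 -0.0187 [[299.0, 282.0], [322.0, 282.0], [345.0, 282.0]]
0.011 -0.028 [[298.0, 291.0], [323.0, 291.0], [347.0, 291.0]]
0.011 -0.04 [[297.0, 305.0], [323.0, 305.0], [349.0, 305.0]]
-0.011 0 [[302.0, 306.0], [322.0, 306.0], [342.0, 306.0]]
-0.011 -0.0187 [[300.0, 326.0], [322.0, 326.0], [344.0, 326.0]]
-0.011 -0.028 [[299.0, 337.0], [322.0, 337.0], [346.0, 337.0]]
-0.011 -0.04 [[298.0, 354.0], [323.0, 354.0], [347.0, 354.0]]
[0.5276, 0.0576, 0.2333]
-30 [[306.0, 206.0], [337.0, 257.0]]
-20 [[311.0, 203.0], [332.0, 259.0]]
-10 [[316.0, 202.0], [327.0, 260.0]]
0 [[322.0, 201.0], [322.0, 261.0]]
10 [[327.0, 202.0], [317.0, 260.0]]
20 [[333.0, 203.0], [312.0, 259.0]]
30 [[338.0, 206.0], [307.0, 257.0]]
```

View pics/e.png

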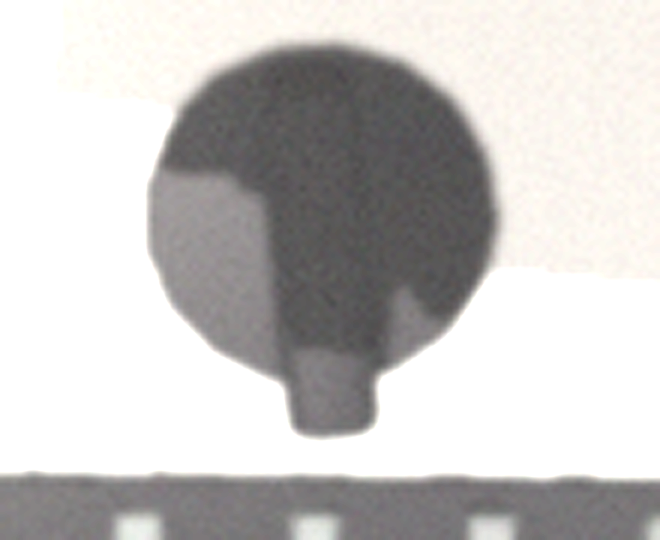

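The fingertips are drawn behind the nominal TCP, which matches the contact. So I take the real tips as TCP −28 mm when shut. The rib lies at a turn of about −5° with its centre near (0.528, 0.0565). Next I descend onto it with the jaws part open and grip.

```bash
python3 -m pendant '[[45,[-2,2,-20],[0,0,5]],[45,[-2,2,-60],[0,0,5]],[45,[-2,2,-90],[0,0,5]],[45,[-2,2,-110],[0,0,5]],[45,[-2,2,-122],[0,0,5]],[45,[-2,2,-130],[0,0,5]],[45,[-2,2,-133],[0,0,5]],[45,[-2,2,-133],[0,0,5]]]' 60
python3 -m pendant '[[0,[0,0,0],[0,0,0]],[0,[0,0,0],[0,0,0]],[0,[0,0,0],[0,0,0]],[0,[0,0,0],[0,0,0]],[0,[0,0,0],[0,0,0]]]' 60
python3 - <<'E'
from h import *
o=get_obs(); print(o['wrist_force'],o['torque'],o['q'])
w=camera("wrist");s=camera("scene")
cv2.imwrite("pics/f.png",np.hstack([cv2.resize(w["img"][100:400,160:480],(400,375)),cv2.resize(s["img"][180:330,280:440],(400,375),interpolation=cv2.INTER_CUBIC)])[:,:,::-1])
E
```

```text
time: 16.88
ee_pos: [0.5273, 0.0566, 0.2007]
tcp_rot: [180.0, 0.3, -168.1]
wrist_force: [-0.1, 0.1, 1.1]
opening: 0.0382
time: 17.5
ee_pos: [0.5275, 0.0565, 0.201]
tcp_rot: [180.0, 0.3, -168.1]
wrist_force: [1.9, -0.3, 2.2]
opening: 0.0102
[ 1.94245003 -0.33237611  2.2133133 ] [-0.22118524 -0.26975492  0.00178823] [ 6.08946890e+00  1.90552298e+00  6.66063559e+00  9.44342022e+01
  4.90066364e-02 -5.82747281e+00]
```

View pics/f.png

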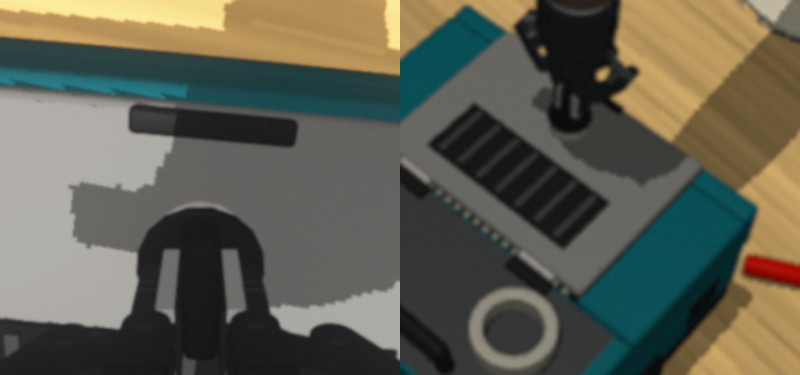

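The knob is gripped (opening 10 mm). I turn clockwise to the slot angle seen earlier, then press lightly to feel.

```bash
python3 -m pendant '[[0,[0,0,0],[0,0,-6]],[0,[0,0,0],[0,0,-12]],[0,[0,0,0],[0,0,-18]],[0,[0,0,0],[0,0,-18]]]'
python3 -m pendant '[[0,[0,0,-2],[0,0,0]],[0,[0,0,-3],[0,0,0]],[0,[0,0,-4],[0,0,0]],[0,[0,0,-5],[0,0,0]],[0,[0,0,-5],[0,0,0]]]'
python3 -c "
from h import *
o=get_obs(); print(o['torque'],o['wrist_force'])"
```

```text
time: 18.1
ee_pos: [0.5276, 0.0572, 0.2009]
tcp_rot: [179.9, 0.3, 174.0]
wrist_force: [0.2, 4.1, 2.5]
opening: 0.0104
time: 18.73
ee_pos: [0.5276, 0.0572, 0.1965]
tcp_rot: [179.9, 0.4, 174.1]
wrist_force: [-1.0, 2.1, 7.6]
opening: 0.0101
[ 0.40459728  0.10227666 -0.05612967] [-0.95761625  2.08009033  7.55158538]
```

```bash
python3 -m pendant '[[0,[0,0,-1],[0,0,0]],[0,[0,0,-2],[0,0,0]],[0,[0,0,-3],[0,0,0]],[0,[0,0,-4],[0,0,0]],[0,[0,0,-4],[0,0,0]]]'
python3 -c "
from h import *
o=get_obs(); print(o['torque'],o['wrist_force'])"
```

```text
time: 19.35
ee_pos: [0.5277, 0.0573, 0.1937]
tcp_rot: [179.9, 0.4, 174.2]
wrist_force: [-2.2, 1.2, 10.5]
opening: 0.0099
[ 0.35671224  0.36400323 -0.08904355] [-2.16534633  1.20239895 10.48625988]
```

```bash
python3 -m pendant '[[0,[0,0,-1],[0,0,0]],[0,[0,0,-2],[0,0,0]],[0,[0,0,-3],[0,0,0]],[0,[0,0,-4],[0,0,0]],[0,[0,0,-4],[0,0,0]]]'
python3 -m pendant '[[0,[0,0,-1],[0,0,0]],[0,[0,0,-2],[0,0,0]],[0,[0,0,-3],[0,0,0]],[0,[0,0,-4],[0,0,0]],[0,[0,0,-4],[0,0,0]]]'
python3 -c "
from h import *
o=get_obs(); print(o['torque'],o['wrist_force'])
w=camera('wrist');s=camera('scene')
for p in (s,w): print([(np.round(d['position'],3),d['confidence']) for d in pinpoint(p,'wing')[:1]])"
```

```text
time: 19.98
ee_pos: [0.5277, 0.0573, 0.1911]
tcp_rot: [179.8, 0.6, 174.3]
wrist_force: [-4.3, 1.4, 13.2]
opening: 0.0105
time: 20.6
ee_pos: [0.5278, 0.0573, 0.1889]
tcp_rot: [179.8, 0.7, 174.4]
wrist_force: [-2.9, 2.1, 15.2]
opening: 0.0106
[ 0.33940507  0.67387871 -0.07852136] [-2.92132414  2.11632207 15.17345266]
[(array([0.53 , 0.056, 0.218]), 0.71)]
[(array([0.527, 0.055, 0.217]), 0.67)]
```

```bash
python3 -m pendant '[[0,[0,0,-1],[0,0,0]],[0,[0,0,-2],[0,0,0]],[0,[0,0,-3],[0,0,0]],[0,[0,0,-4],[0,0,0]],[0,[0,0,-4],[0,0,0]]]'
```

```text
time: 21.42
ee_pos: [0.528, 0.0573, 0.1882]
tcp_rot: [179.8, 0.9, 174.5]
wrist_force: [-6.2, 1.6, 25.3]
opening: 0.0106
```

Bottom reached at 12.7 mm with 25 N, so the pin is in the slot. Now I turn clockwise while keeping it pressed.

```bash
python3 -m pendant '[[0,[0,0,-3],[0,0,-3]],[0,[0,0,-3],[0,0,-8]],[0,[0,0,-3],[0,0,-14]],[0,[0,0,-3],[0,0,-20]],[0,[0,0,-3],[0,0,-26]],[0,[0,0,-3],[0,0,-30]],[0,[0,0,-3],[0,0,-30]]]'
python3 -c "
from h import *
o=get_obs(); print(o['torque'],o['wrist_force'],o['q'])"
```

```text
time: 22.3
ee_pos: [0.5285, 0.0583, 0.1882]
tcp_rot: [179.5, 1.0, 144.6]
wrist_force: [-4.7, 6.2, 22.4]
opening: 0.0104
[1.40119103 0.93811965 0.0361463 ] [-4.71370162  6.16251309 22.35099327] [ 6.48823284  0.9711334   4.2797025  92.21705722 -0.32675999 41.87382454]
```

```bash
python3 -m pendant '[[0,[0,-1,-3],[0,0,-5]],[0,[0,-1,-3],[0,0,-11]],[0,[0,-1,-3],[0,0,-17]],[0,[0,-1,-3],[0,0,-23]],[0,[0,-1,-3],[0,0,-29]],[0,[0,-1,-3],[0,0,-35]],[0,[0,-1,-3],[0,0,-41]],[0,[0,-1,-3],[0,0,-46]],[0,[0,-1,-3],[0,0,-50]],[0,[0,-1,-3],[0,0,-50]]]'
python3 -c "
from h import *
o=get_obs(); print(o['torque'],o['wrist_force'],o['q'])
w=camera('wrist');save(w,'g.png')"
```

```text
time: 23.55
ee_pos: [0.5302, 0.0591, 0.1882]
tcp_rot: [179.1, 0.8, 94.7]
wrist_force: [3.6, 10.2, 19.6]
opening: 0.0105
[ 2.27715736 -0.50921752  0.03182348] [ 3.61098233 10.24926036 19.56794473] [ 6.87136287  1.4878341   4.80757729 92.47477107 -0.86945436 92.13170929]
```

```bash
python3 -m pendant '[[0,[0,1,-3],[0,0,-2]],[0,[0,1,-3],[0,0,-4]],[0,[0,1,-3],[0,0,-6]],[0,[0,1,-3],[0,0,-6]]]'
python3 -c "
from h import *
o=get_obs(); print(o['torque'],o['wrist_force'])"
python3 -m pendant '[[0,[0,0,-3],[0,0,-2]],[0,[0,0,-3],[0,0,-4]],[0,[0,0,-3],[0,0,-4]]]'
python3 -c "
from h import *
o=get_obs(); print(o['torque'],o['wrist_force'])"
```

```text
time: 24.1
ee_pos: [0.5308, 0.0595, 0.1882]
tcp_rot: [178.9, 0.9, 88.8]
wrist_force: [-2.7, -2.5, 22.2]
opening: 0.0107
[-0.38451039  0.88483306 -0.02588815] [-2.69732967 -2.4631923  22.18669463]
time: 24.48
ee_pos: [0.5311, 0.0594, 0.1882]
tcp_rot: [178.7, 0.8, 84.9]
wrist_force: [-4.3, -0.2, 22.0]
opening: 0.0102
[ 0.15585964  1.18404107 -0.04819591] [-4.33213319 -0.24391163 22.03649351]
```

```bash
P='from h import *
o=get_obs(); print(np.round(o["torque"],3))'
python3 -m pendant '[[0,[0,0,-3],[0,0,-1]],[0,[0,0,-3],[0,0,-2]],[0,[0,0,-3],[0,0,-2]]]'; python3 -c "$P"
python3 -m pendant '[[0,[0,0,-3],[0,0,-1]],[0,[0,0,-3],[0,0,-2]],[0,[0,0,-3],[0,0,-2]]]'; python3 -c "$P"
```

```text
time: 24.85
ee_pos: [0.5312, 0.0593, 0.1882]
tcp_rot: [178.4, 0.8, 83.0]
wrist_force: [-4.6, 0.2, 23.3]
opening: 0.0101
[0.252 1.338 0.01 ]
time: 25.22
ee_pos: [0.5314, 0.0593, 0.1882]
tcp_rot: [178.2, 0.8, 81.1]
wrist_force: [-5.0, 1.0, 23.1]
opening: 0.0102
[ 0.249  1.371 -0.022]
```

```bash
P='from h import *
o=get_obs(); print(np.round(o["torque"],3))'
python3 -m pendant '[[0,[0,0,-3],[0,0,-1]],[0,[0,0,-3],[0,0,-2]],[0,[0,0,-3],[0,0,-2]]]'; python3 -c "$P"
python3 -m pendant '[[0,[0,0,-3],[0,0,-1]],[0,[0,0,-3],[0,0,-2]],[0,[0,0,-3],[0,0,-2]]]'; python3 -c "$P"
```

```text
time: 25.6
ee_pos: [0.5316, 0.0593, 0.1882]
tcp_rot: [178.0, 0.7, 79.2]
wrist_force: [-4.5, 0.8, 22.4]
opening: 0.0106
[ 0.157  1.447 -0.002]
time: 25.98
ee_pos: [0.5317, 0.0593, 0.1882]
tcp_rot: [177.8, 0.6, 77.3]
wrist_force: [-5.0, 1.0, 22.6]
opening: 0.0106
[0.263 1.467 0.022]
```

```bash
python3 -c "
from h import *
w=camera('wrist');s=camera('scene')
cv2.imwrite('pics/i.png',np.hstack([cv2.resize(cv2.convertScaleAbs(w['img'][180:380,220:420],alpha=2,beta=10),(400,400),interpolation=cv2.INTER_CUBIC),cv2.resize(s['img'][200:300,320:420],(400,400),interpolation=cv2.INTER_CUBIC)])[:,:,::-1])"
```

```text
(no output)
```

View pics/i.png

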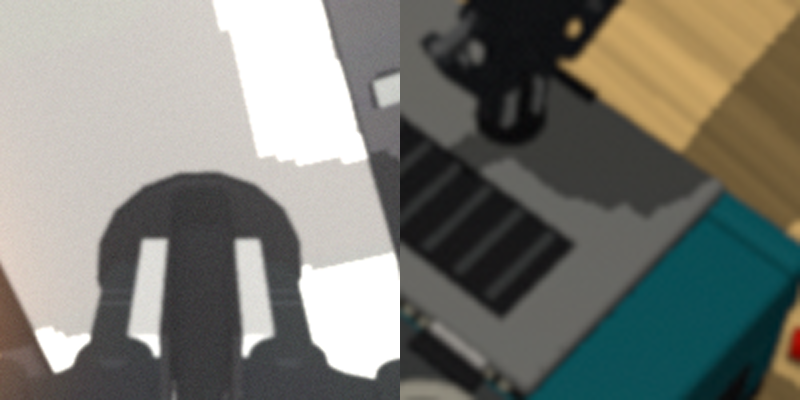

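```bash
P='from h import *
o=get_obs(); print(np.round(o["torque"],3))'
python3 -m pendant '[[0,[0,0,-3],[0,0,-1]],[0,[0,0,-3],[0,0,-2]],[0,[0,0,-3],[0,0,-2]]]'; python3 -c "$P"
python3 -m pendant '[[0,[0,0,-3],[0,0,-1]],[0,[0,0,-3],[0,0,-2]],[0,[0,0,-3],[0,0,-2]]]'; python3 -c "$P"
python3 -m pendant '[[0,[0,0,-3],[0,0,-1]],[0,[0,0,-3],[0,0,-2]],[0,[0,0,-3],[0,0,-2]]]'; python3 -c "$P"
```

```text
time: 26.45
ee_pos: [0.5319, 0.0592, 0.1882]
tcp_rot: [177.7, 0.6, 75.4]
wrist_force: [-4.4, 0.9, 22.4]
opening: 0.0104
[0.243 1.463 0.018]
time: 26.82
ee_pos: [0.532, 0.0592, 0.1882]
tcp_rot: [177.5, 0.5, 73.5]
wrist_force: [-4.9, -0.3, 23.5]
opening: 0.01
[0.234 1.491 0.038]
time: 27.2
ee_pos: [0.5322, 0.0591, 0.1882]
tcp_rot: [177.3, 0.4, 71.6]
wrist_force: [-5.2, 0.7, 23.6]
opening: 0.0105
[0.175 1.548 0.087]
```

```bash
P='from h import *
o=get_obs(); print(np.round(o["torque"],3))'
python3 -m pendant '[[0,[0,0,-3],[0,0,-1]],[0,[0,0,-3],[0,0,-2]],[0,[0,0,-3],[0,0,-2]]]'; python3 -c "$P"
python3 -m pendant '[[0,[0,0,-3],[0,0,-1]],[0,[0,0,-3],[0,0,-2]],[0,[0,0,-3],[0,0,-2]]]'; python3 -c "$P"
```

```text
time: 27.58
ee_pos: [0.5323, 0.0591, 0.1882]
tcp_rot: [177.1, 0.3, 69.7]
wrist_force: [-4.6, -0.2, 23.5]
opening: 0.0102
[0.241 1.532 0.261]
time: 27.95
ee_pos: [0.5325, 0.0591, 0.1882]
tcp_rot: [176.9, 0.2, 67.9]
wrist_force: [-4.4, -0.4, 22.5]
opening: 0.0103
[0.143 1.587 0.424]
```

Wall felt: the torque rose to 0.42 N m from about yaw 72°, under the limit. I back off 2° and let the stud up.

```bash
python3 -m pendant '[[0,[0,0,-3],[0,0,1]],[0,[0,0,-1],[0,0,2]],[0,[0,0,1],[0,0,2]],[0,[0,0,2],[0,0,2]],[0,[0,0,3],[0,0,2]],[0,[0,0,4],[0,0,2]],[0,[0,0,4],[0,0,2]]]'; python3 -c 'from h import *
o=get_obs(); print(np.round(o["torque"],3))'
```

```text
time: 28.82
ee_pos: [0.5323, 0.0591, 0.1921]
tcp_rot: [176.9, 0.2, 69.9]
wrist_force: [-1.2, 0.5, 2.7]
opening: 0.0106
[0.466 1.031 0.268]
```

```bash
python3 -m pendant '[[0,[0,0,0.5],[0,0,2]],[0,[0,0,0.5],[0,0,2]],[45,[0,0,0.5],[0,0,2]],[45,[0,0,0.5],[0,0,2]],[45,[0,0,0.5],[0,0,2]],[45,[0,0,0.5],[0,0,2]],[45,[0,0,10],[0,0,2]],[45,[0,0,30],[0,0,2]],[45,[0,0,70],[0,0,2]],[45,[0,0,120],[0,0,2]],[45,[-40,0,150],[0,0,2]],[45,[-40,0,150],[0,0,2]]]'
python3 -c "
from h import *
o=get_obs();w=camera('wrist');s=camera('scene');t=camera('top'); print(o['q'],o['wrist_force'])
for n in ['wing','cover_left','cover_right','tape_mid','bit_box']:
  for p in (s,t,w): print(n,[(np.round(d['position'],3),round(d['confidence'],2)) for d in pinpoint(p,n)[:1]])
c=np.array([.529,.0565,.226]); g=7.3
for a in (90,95,100,105,110,115,120):
    d=np.array([np.cos(np.radians(g-a)),np.sin(np.radians(g-a)),0])
    print(a,[proj_world(w,c+k*.022*d+[0,0,.011],o).round(0).tolist() for k in (-1,1)])
cv2.imwrite('pics/j.png',np.hstack([cv2.resize(w['img'],(480,360)),cv2.resize(s['img'][200:320,300:420],(320,360),interpolation=cv2.INTER_CUBIC)])[:,:,::-1]);save(w,'jw.png')"
```

```text
time: 30.32
ee_pos: [0.4914, 0.0591, 0.3464]
tcp_rot: [176.6, 0.1, 71.9]
wrist_force: [0.2, 0.6, -0.6]
opening: 0.0382
[  7.84647595   0.18020724  21.64715422 108.46587701  -1.55796041
 115.91116716] [ 0.2128263   0.57732771 -0.64966093]
wing [(array([0.532, 0.053, 0.225]), 0.77)]
wing [(array([ 0.756, -0.046,  0.193]), 0.3)]
wing [(array([0.532, 0.054, 0.225]), 0.74)]
cover_left [(array([0.486, 0.13 , 0.202]), 0.94)]
cover_left []
cover_left [(array([0.485, 0.131, 0.201]), 0.97)]
cover_right [(array([ 0.501, -0.021,  0.203]), 0.84)]
cover_right [(array([ 0.51 , -0.021,  0.206]), 0.95)]
cover_right [(array([ 0.505, -0.021,  0.204]), 0.84)]
tape_mid [(array([0.723, 0.194, 0.205]), 0.67)]
tape_mid [(array([0.724, 0.19 , 0.202]), 0.93)]
tape_mid []
bit_box [(array([0.668, 0.072, 0.191]), 0.3)]
bit_box [(array([ 0.755, -0.046,  0.189]), 0.8)]
bit_box [(array([ 0.753, -0.041,  0.19 ]), 0.85)]
90 [[345.0, 187.0], [369.0, 238.0]]
95 [[348.0, 186.0], [366.0, 239.0]]
100 [[350.0, 186.0], [364.0, 240.0]]
105 [[353.0, 185.0], [362.0, 240.0]]
110 [[355.0, 185.0], [359.0, 241.0]]
115 [[358.0, 185.0], [357.0, 241.0]]
120 [[361.0, 185.0], [354.0, 241.0]]
```

View pics/j.png

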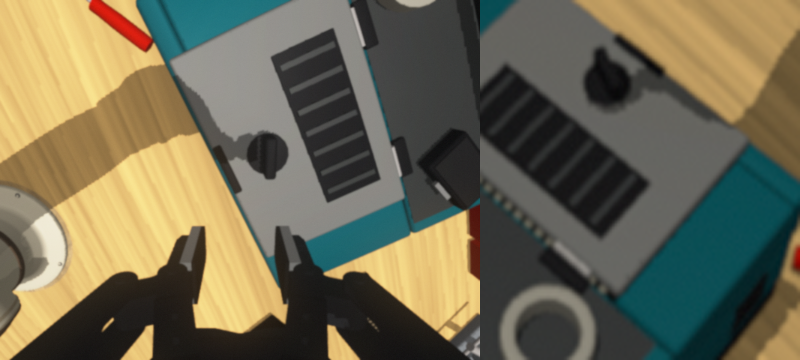

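The cover reads shut at 0.202. The wing centre is at 0.225, about 9 mm below rest, which fits locked at 7–9 mm. The rib stands roughly crosswise at the wall, and the other things look unmoved. Handing in.

```bash
python3 -c "
from h import *
print(job_done()); print(get_obs()['time'])"
```

```text
the job is handed in; nothing more can be done
None
the job is handed in; nothing more can be done
```

I shut the cover and locked the stud, then handed the job in about 30 s into the 70 s allowed; no verdict came back.

**Cover:** The first push stopped about 9° short because the fingers touch about 28 mm behind the reported tool point. I pushed again slowly until it met its stop at about 14 N. Afterwards most views put its top face at 0.201–0.204 m, where shut is 0.202 m. The top camera read 0.206 m on one side.

**Stud:**
- **Finding the slot:** I gripped the wing, turned it to the slot angle I had seen earlier with the cover open, and pressed. The pin went straight in and met the bottom at 12.7 mm with 25 N.
- **Turning:** I turned it clockwise about 103° until the wall was felt, with torque reaching 0.42 N m against the 0.6 limit. That is further than the nominal 92°. I then backed the tool off 2° and let the stud up.
- **Locked:** With the wing still gripped it rose to 8.8 mm and the upward force fell to 2.7 N, less than the spring alone would give, so the pocket is holding it. After release, two cameras put the wing about 8.5–9 mm below rest, which fits locked at 7–9 mm. Camera height is only good to about 4 mm, so the force and the rise are the stronger evidence.

**Everything else:** The tape and bit box read where they were at the start. I did not measure the other things again, but the arm never felt contact with them. At hand-in the gripper was clear of everything.

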